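# Swing out the peg and hang the tape roll on it

## Task

Swing the folded peg on the wooden post all the way out until it meets its stop. Then take the blue tape roll from its cradle, thread it over the red head of the peg and push it home against the black rubber buffer, holding a gentle but definite pressure of about 8 N for half a second before you let it go, and leave it hanging on the peg there. Never load the peg, the buffer or the post with more than 25 N, and do not disturb the loose things lying around.

Things in the scene. Friction and masses are not known exactly. Their poses are not given: they have to be found in the camera images.
- post: fixed pale wooden post, 64 wide x 22 deep x 177 mm high, foot 130 x 150 x 18 mm. Origin: on the table under the middle of the front face, which carries the peg. x points into the post, away from the robot, y to the left along the face, z up. The foot reaches from 30 mm before to 100 mm behind the face. The peg is level, its axis 150 mm above the table.
- peg (a joint): angle (rad) of the steel swing-out peg about a vertical pin: 0 = folded along the post's face, pointing along its +y, the red head clear beyond the post's edge. It swings toward the robot (counterclockwise from above) to a rigid stop at 1.62. Starts between 0 and 0.35. Stiff hinge (0.15 N m friction, about 2 N at the head), stays where it is left, no spring.
- peg_hinge (a point): the hinge pin on the peg's axis, 26 mm before the post's front face. It does not move when the peg swings.
- peg_tip (a point): outer end of the peg, 90 mm from the hinge pin. The x axis of both peg points runs from hinge to tip. From the tip inward: red rounded head, 10 mm across at its end, full 21 mm at 10 mm from the end, ending 16 mm from the end; then bare steel shaft 16 mm in diameter; then the black buffer on its brass collar.
- tape: roll of blue tape, about 90 g, 60 mm outside, 27 mm bore, 24 mm wide. Origin: its centre; x axis: the bore. Stands on edge in the cradle, bore level along the cradle's x, centre 38 mm above the table. Can be gripped from above across its diameter, fingers on its two y sides. On the peg it hangs with its centre 5.5 mm below the peg's axis.
- cradle: fixed wooden cradle under the roll: slab 80 x 90 x 8 mm, two cheeks 36 mm long and 23 mm high before and behind the roll (1.8 mm play each side), low chocks up to 13 mm high. Origin: centre of its underside; x axis along the bore. The roll's y sides are free above 13 mm.
- scissors: loose bystander: scissors with green handles, to be left alone
- lidded_jar: loose bystander: glass jar with a black lid, to be left alone
- brush: loose bystander: brush with a dark handle, to be left alone
- paint_tube: loose bystander: paint tube with a white cap, to be left alone
- buffer (a joint): how far (m) the black rubber buffer ring (36 mm across, 5 mm thick) on the peg is squeezed: 0 free, 8 N per mm, solid at 0.0015 (12 N). It sits on a brass collar clamped firmly on the shaft, each time in another place: its outer face is 30 to 44 mm from the hinge pin, which is not measured and must be felt (or seen). A roll that is home has its centre 12 mm from that face.

How it is judged (in metres and radians):
On the way, in this order (a step that is already met when the one before it is completed fails the run):
1. the peg is swung out to its stop (1.57 rad or more) (value of joint peg above 1.57 rad), for 0.2 s.
2. the tape roll is over the peg's head, round the peg (x of tape in the frame of peg_hinge between 0.03 and 0.087 m and y of tape in the frame of peg_hinge between -0.008 and 0.008 m and z of tape in the frame of peg_hinge between -0.0095 and 0.008 m), for 0.1 s.
3. the roll presses on the buffer with more than 4 N for 0.3 s (value of joint buffer above 0.0005 m and contact force between tape and post above 4 N and y of tape in the frame of peg_hinge between -0.008 and 0.008 m and z of tape in the frame of peg_hinge between -0.0095 and 0.008 m), for 0.3 s.
At the end, for the whole second after the job is handed in: The peg is still swung out (1.5 rad or more); the roll hangs at rest on the peg's shaft behind the red head, where the buffer can be: its centre 39 to 59.5 mm from the hinge pin, 3 to 8.5 mm below the peg's axis and within 6 mm sideways, its bore along the peg within 0.12 rad; nothing holds it (value of joint peg above 1.5 rad and x of tape in the frame of peg_hinge between 0.039 and 0.0595 m and y of tape in the frame of peg_hinge between -0.006 and 0.006 m and z of tape in the frame of peg_hinge between -0.0085 and -0.003 m and angle between the x axis of tape and the x axis of peg_hinge, either way round below 0.12 rad and linear speed of tape below 0.02 m/s and contact force between tape and the fingers below 0.1 N); the robot touches nothing.
It fails at once if the post, peg or buffer is loaded with more than 25 N (contact force between anything else and post above 25 N).
It fails at once if a bystander is moved by more than 25 mm (distance of any of scissors, lidded_jar, brush, paint_tube from where it was at the start of the episode above 0.025 m).
It also fails if it takes over 70 s, if anything falls off the work surface, if the arm or the gripper's body presses on something with over 40 N, if the wrist force passes 120 N, or if a joint passes its speed limit or range.

## Robot

A 6-joint arm with a two-finger parallel gripper is mounted at the origin on a cart in front of the work surface, level with it; the furniture and walls round the work are solid. World frame = base frame: x ahead of the robot, y to its left, z up, the work surface at z = 0. Lengths are in m, angles in degrees, forces in N, time in s.
With the tool pointing down it reaches from about 0.275 to 0.875 m from the base axis. Payload 12.5 kg.
Tool frame: the origin (TCP) lies on the centre line of the jaws, within the pads' length; the fingertips stand arm.tip_reach ahead of it and the grasp point (between the pads) lies 6 mm ahead of it (arm.tip_reach is the distance from the TCP to the fingertips, in m); z points along the fingers, y is the line along which they close (so a half turn about z gives the same grasp; the last joint's range is limited). The gripper opens to 85 mm and grips with 20 to 120 N. Pads are 22 mm wide; open, the fingers measure 114 mm over their backs; the gripper's body (76 mm by 85 mm) begins 54 mm behind the grasp point. The pads swing forward as they close: fully open they stand 13 mm farther back than shut.
Start: joints at [65.913, 20.094, 94.641, -0, 65.266, -4.847], TCP at [0.181, 0.519, 0.256] pointing down, gripper open.
Joint ranges: [-157.81, 157.81], [-45, 120.19], [0.68, 151.7], [-89.99, 269.99], [4.06, 180], [-164.3, 164.3]. Speed limits (degrees/s): [127.2, 127.2, 159.86, 180, 180, 180].

## Interface

Orientations are given as a 3x3 rotation matrix whose columns are the frame's x, y, z axes.
In Python, from station import arm gives the robot as it stands.
- The arm moves only by the tool move_arm, never from a script. Its argument "increments" is a list of rows, each a list of 7 numbers: the shift along the world's x, y, z in mm, then the turn, a rotation vector about the world's x, y, z in rad, then the finger opening in mm, from 0 to 85.4. A call has 1 to 10 rows; each row is the pose to reach, as a shift and turn from the pose commanded when the call began; what a row does not reach only later rows make up. A row lasts 1/12 s, in which the tool goes at most 41.7 mm and 7.16 degrees, less where a joint would pass 70% of its speed; a pose out of reach is approached as far as the arm can. A call with a gripper value outside its range is refused whole. The fingers move at their own pace and stop on an object; "grip_force" is the grip in N (left out, the last holds). Time passes only in rows, so rows that repeat a pose let the fingers close. It gives the time, the measured TCP pose, the force, the opening and the grip force at its end, in the units of the state.
- arm.sense(): the state, without advancing time (a new reading comes with each control period).
- arm.capture(name): name is "side" or "top"; returns a dict with "pixels" (400x640x3 uint8, red, green, blue), "fx", "fy", "cx", "cy" (pixels), "k1" (the pictures are not rectified: a ray, as slopes to the right and down, at radius r is drawn at 1 + k1 r^2 times it, then the intrinsics apply), "xyz" and "rotation" of the camera in the world. Camera axes: x right, y down, z forward; pixel columns grow to the right and rows downward; lengths in m; the calibration is good to about 2 mm. A picture is of the moment at which its call begins. There is no depth.
- arm.close_job(): hands the job in; it is judged then, once.
Trained networks look in a picture, given as the dict that the camera call returned (one of the last four; its "shot" number tells which), for a name from the list of things; names that differ only in an ending like _2 or _b are one class to them, and where a whole thing is asked for, a point or a joint stands for the part that bears it (a point fixed in the world has none). Each returns a list of dicts, best first, with "score" (0 to 1); they miss things now and then, are a little off and sometimes report something else, mostly with a low value. They report only what shows in the picture. A call takes as long as a camera call.
- arm.cut_out(picture, query): "mask" (400x640 bool, what is visible of it) and "at" ([row, column] in pixels, amid what is visible of it).
The state is a dict: "time_s": time; "joint_pos": joint angles; "dq": joint speeds; "joint_efforts": joint torques, N m; "position": TCP position; "eef_rot": TCP orientation; "wrist_force": force on the tool from outside, world axes, zero at the start; "wrist_torque": the same for the moment, N m; "opening": finger opening in m; "finger_force": force on a finger pad.
Only numpy, scipy, OpenCV 4.12 (cv2) and the standard library are available. Lean on these libraries where they do the work, as an engineer would, in place of code of your own. Each camera call takes 0.05 s, during which the arm holds its last target. There are 200 camera calls.

## Working session

There is one attempt and no reset: what is moved stays moved. The work goes in short steps, Python scripts to look and compute and a tool call to move; the robot and the scene stay as the last step left them, time stands still between calls to the robot, and variables do not carry over. Pictures are saved under pics/ and viewed, at most 10 in all, crops included, and the job is handed in when it is done.

Besides the shell and the picture viewer there is one more tool, called after "Emit:" in YAML: its name, and indented under it one key for each argument. move_arm: Moves the arm, as the interface text tells. Its arguments: {"type":"object","properties":{"increments":{"type":"array","items":{"type":"array","items":{"type":"number"}}},"grip_force":{"type":"number"}},"required":["increments"]}

```bash
ls; mkdir -p pics
cat > h.py <<'E'
import numpy as np, cv2
from station import arm
def ray(p,rc):
    u=(rc[1]-p['cx'])/p['fx'];v=(rc[0]-p['cy'])/p['fy']
    a,b=u,v
    for _ in range(20):
        s=1+p['k1']*(a*a+b*b);a,b=u/s,v/s
    return np.array(p['xyz']),np.array(p['rotation'])@np.array([a,b,1.])
def at_z(p,rc,z):
    o,d=ray(p,rc);return o+d*(z-o[2])/d[2]
def tri(p,a,q,b):
    o1,d1=ray(p,a);o2,d2=ray(q,b)
    t=np.linalg.lstsq(np.c_[d1,-d2],o2-o1,rcond=None)[0]
    x,y=o1+t[0]*d1,o2+t[1]*d2;return (x+y)/2,np.linalg.norm(x-y)
def proj(p,X):
    c=np.array(p['rotation']).T@(np.array(X)-np.array(p['xyz']));a,b=c[:2]/c[2];s=1+p['k1']*(a*a+b*b)
    return np.array([p['cy']+p['fy']*b*s,p['cx']+p['fx']*a*s])
def save(p,n,crop=None,k=1):
    im=p['pixels'][:,:,::-1]
    if crop: im=im[crop[0]:crop[1],crop[2]:crop[3]]
    cv2.imwrite('pics/'+n,cv2.resize(im,None,fx=k,fy=k,interpolation=cv2.INTER_CUBIC))
E
python3 - <<'E'
from h import *
print(arm.tip_reach)
for n in ('side','top'):
    p=arm.capture(n);save(p,n+'0.png');print(n,np.round(p['xyz'],3),np.round(p['rotation'],2).tolist(),p['fx'])
    for q in ('post','peg','tape','cradle','scissors','lidded_jar','brush','paint_tube','buffer','peg_tip'):
        r=arm.cut_out(p,q)
        for d in r[:2]:print(n,q,round(d['score'],2),np.round(d['at']),d['mask'].sum(),np.round(at_z(p,d['at'],0.0 if q not in('peg','tape','buffer','peg_tip') else (.038 if q=='tape' else .15)),3))
E
```

```text
pics
0.025
side [ 0.296 -1.006  0.941] [[0.96, -0.19, 0.22], [-0.29, -0.59, 0.76], [-0.01, -0.79, -0.61]] 509.6724288062018
side post 0.55 [195. 313.] 1939 [0.637 0.209 0.   ]
side post 0.23 [176. 261.] 178 [0.505 0.361 0.   ]
side peg 0.65 [160. 292.] 154 [0.573 0.194 0.15 ]
side tape 0.79 [322. 298.] 357 [ 0.458 -0.286  0.038]
side cradle 0.86 [337. 300.] 828 [ 0.456 -0.298  0.   ]
side scissors 0.75 [265. 252.] 593 [ 0.397 -0.038  0.   ]
side lidded_jar 0.91 [309. 387.] 822 [ 0.678 -0.282  0.   ]
side brush 0.65 [324. 301.] 423 [ 0.469 -0.265  0.   ]
side brush 0.42 [226. 270.] 38 [0.479 0.104 0.   ]
side paint_tube 0.52 [177. 259.] 192 [0.499 0.357 0.   ]
side peg_tip 0.72 [156. 296.] 175 [0.588 0.21  0.15 ]
top [0.464 0.015 1.489] [[-0.02, -1.0, 0.07], [-1.0, 0.02, -0.01], [0.01, -0.07, -1.0]] 462.2613371503026
top post 0.89 [173. 277.] 1961 [0.656 0.165 0.   ]
top peg 0.7 [191. 258.] 150 [0.586 0.204 0.15 ]
top tape 0.45 [232. 420.] 174 [ 0.453 -0.286  0.038]
top tape 0.45 [193. 259.] 195 [0.588 0.219 0.038]
top cradle 0.82 [230. 417.] 556 [ 0.46  -0.285  0.   ]
top scissors 0.68 [249. 344.] 469 [ 0.407 -0.045  0.   ]
top lidded_jar 0.78 [166. 426.] 283 [ 0.669 -0.321  0.   ]
top paint_tube 0.72 [220. 217.] 291 [0.507 0.361 0.   ]
top peg_tip 0.49 [195. 259.] 180 [0.574 0.203 0.15 ]
```

Run:
```python
from h import *
p=arm.capture('side');q=arm.capture('top')
a=cv2.resize(p['pixels'][120:360,200:420],None,fx=2.4,fy=2.4,interpolation=2)
b=cv2.resize(q['pixels'][130:270,190:470],None,fx=2.8,fy=2.8,interpolation=2)
cv2.imwrite('pics/a.png',a[:,:,::-1]);cv2.imwrite('pics/b.png',b[:,:,::-1])
```

```text
(no output)
```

View pics/a.png

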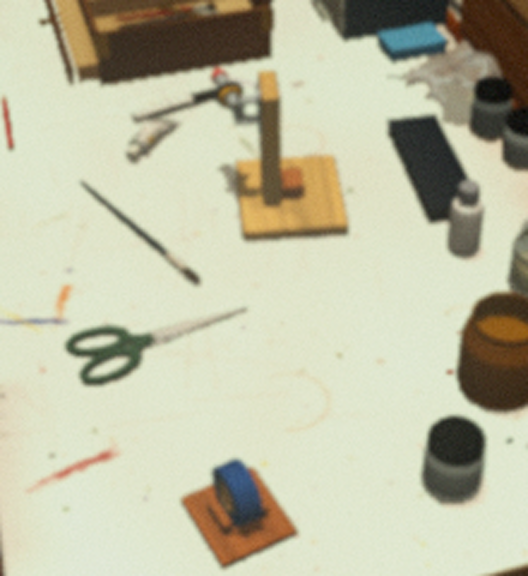

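View pics/b.png

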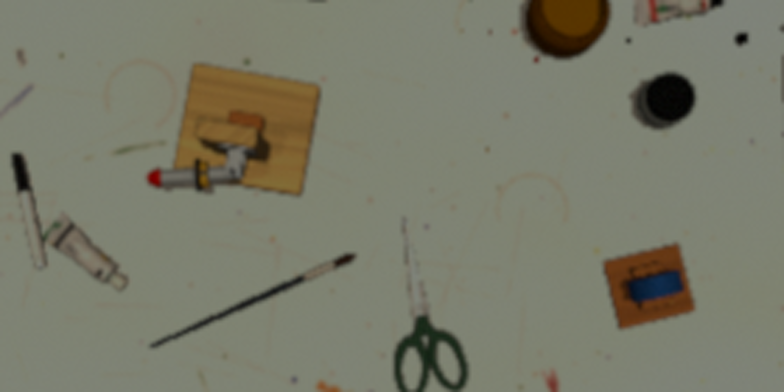

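The side view shows the post near (270,140) of the crop, the peg folded to the left, and the roll in its cradle at (235,490). The top view shows the red head at about (155,178) of the crop (pixel 193.6, 245), the ring near (203,176), the foot turned about 10° and the cradle about 14°. Next I'll get accurate poses from colours.

```bash
cat > m.py <<'E'
from h import *
def hsv(p): return cv2.cvtColor(p['pixels'],cv2.COLOR_RGB2HSV)
def big(m):
    n,l,s,c=cv2.connectedComponentsWithStats(m.astype(np.uint8))
    if n<2: return None,None
    i=1+np.argmax(s[1:,4]);return l==i,(c[i][::-1],s[i,4])
def win(m,r0,r1,c0,c1):
    o=np.zeros_like(m);o[r0:r1,c0:c1]=m[r0:r1,c0:c1];return o
def rect(p,m,z):
    cs=max(cv2.findContours(m.astype(np.uint8),0,1)[0],key=cv2.contourArea)[:,0]
    P=np.array([at_z(p,(y,x),z)[:2] for x,y in cs],np.float32)
    (c,s,a)=cv2.minAreaRect(P*1000);return np.round(c,1),np.round(s,1),round(a,2)
E
python3 - <<'E'
from m import *
p=arm.capture('side');q=arm.capture('top');H=hsv(q)
for r,c in ((230,440),(236,425),(170,300),(190,290),(193,245),(192,263),(193,255),(210,330)):print(r,c,H[r,c],q['pixels'][r,c])
wood=win((H[...,0]<22)&(H[...,1]>90),130,205,240,310)
m,_=big(cv2.morphologyEx(wood.astype(np.uint8),cv2.MORPH_CLOSE,np.ones((3,3)))) ;print('foot',rect(q,m,.018))
cr=win((H[...,1]>110),215,250,400,442);m,_=big(cr);print('cradle',rect(q,m,.008))
bl=win((H[...,0]>95)&(H[...,0]<130)&(H[...,1]>110),215,250,400,442);mt,ct=big(bl);print('tape',ct,rect(q,mt,.06))
S=hsv(p)
ms,cs=big(win((S[...,0]>95)&(S[...,0]<130)&(S[...,1]>110),300,350,270,330));print(cs)
print('tape tri',tri(p,cs[0],q,ct[0]))
rt,r1=big(win(((H[...,0]<8)|(H[...,0]>172))&(H[...,1]>140),180,205,235,260))
rs,r2=big(win(((S[...,0]<8)|(S[...,0]>172))&(S[...,1]>100),140,165,280,305));print(r1,r2)
print('head',tri(p,r2[0],q,r1[0]),at_z(q,r1[0],.15))
np.savez('mm',mt=mt)
E
```

```text
230 440 [ 33  36 128] [126 128 110]
236 425 [ 1 98 78] [78 49 48]
170 300 [ 18 162 123] [123  92  45]
190 290 [ 19 158 129] [129  99  49]
193 245 [  1 255 121] [121   3   0]
192 263 [ 20 158  89] [89 71 34]
193 255 [ 25  28 102] [102 100  91]
210 330 [ 39  31 131] [126 131 115]
foot (array([639.3, 160.8]), array([148.7, 139.8]), 78.56)
cradle (array([ 454.6, -295.6]), array([77.9, 88.3]), 12.09)
tape (array([231.78512397, 423.66942149]), np.int32(121)) (array([ 454.5, -291.7]), array([20.9, 53.5]), 12.51)
(array([320.70921986, 299.31914894]), np.int32(141))
tape tri (array([ 0.45655106, -0.29414632,  0.05144144]), np.float64(0.0038355030987767776))
(array([193.15789474, 244.73684211]), np.int32(19)) (array([149.83333333, 290.        ]), np.int32(6))
head (array([0.57966046, 0.24263428, 0.15442196]), np.float64(0.0006131083496137084)) [0.57973978 0.24344386 0.15      ]
```

```bash
cat > fit.py <<'E'
from m import *
from scipy.optimize import minimize
def fit(q,mask,ign,half,z,x0,off=0):
    k=8
    def cost(v):
        c,s=np.cos(v[2]),np.sin(v[2]);R=np.array([[c,-s],[s,c]])
        P=[proj(q,[*(v[:2]+R@np.array([a*half[0],b*half[1]])),z])[::-1] for a,b in((1,1),(1,-1),(-1,-1),(-1,1))]
        r0,r1,c0,c1=W
        P=(np.array(P)-[c0,r0]+.5)*k
        im=np.zeros(((r1-r0)*k,(c1-c0)*k),np.uint8);cv2.fillPoly(im,[np.int32(np.round(P*16))],255,shift=4)
        im=cv2.resize(im,(c1-c0,r1-r0),interpolation=cv2.INTER_AREA)/255.
        return (np.abs(im-mask[r0:r1,c0:c1])*~ign[r0:r1,c0:c1]).sum()
    rr,cc=np.where(mask);W=(rr.min()-8,rr.max()+8,cc.min()-8,cc.max()+8)
    b=None
    for d in (0,.05,-.05):
        o=minimize(cost,np.array(x0)+[0,0,d],method='Nelder-Mead',options=dict(initial_simplex=np.array(x0)+[0,0,d]+np.array([[0,0,0],[.008,0,0],[0,.008,0],[0,0,.06]])))
        if b is None or o.fun<b.fun:b=o
    return b.x,b.fun
E
python3 - <<'E'
from fit import *
q=arm.capture('top');H=hsv(q)
Hs=(H[...,0]<23)&(H[...,1]>90)
m=win(Hs,130,210,235,312)
ign=np.zeros_like(m);ign[184:205,235:281]=1;ign[165:190,258:292]=1
m2,_=big(m|ign&False);m2=cv2.morphologyEx(m2.astype(np.uint8),cv2.MORPH_CLOSE,np.ones((5,5)))>0
v,f=fit(q,m2,ign,(.065,.075),.018,(.6393,.161,-.19));print('foot',np.round(v,4),f)
R=np.array([[np.cos(v[2]),-np.sin(v[2])],[np.sin(v[2]),np.cos(v[2])]])
face=v[:2]+R@[-.035,0];h=v[:2]+R@[-.061,0];print('face',face,'hinge',h)
head=np.array([.5797,.2434]);d=head-h;print('head dist',np.linalg.norm(d),'angle rel',np.arctan2(*(R.T@d)[::-1])-np.pi/2)
print('tip at stop',h+R@(.09*np.array([-np.sin(1.62),np.cos(1.62)])))
cr=win((H[...,1]>95),215,252,398,444);c,_=big(cr);c=cv2.morphologyEx(c.astype(np.uint8),cv2.MORPH_CLOSE,np.ones((5,5)))>0
print('cradle',fit(q,c,np.zeros_like(c),(.04,.045),.008,(.4546,-.2956,.21)))
bl=win((H[...,0]>95)&(H[...,0]<130)&(H[...,1]>110),215,250,400,442);t,_=big(bl)
print('tape',fit(q,t,np.zeros_like(t),(.012,.030),.045,(.4546,-.2956,.21)))
print('hinge px',proj(q,[*h,.15]),proj(q,[*face,.15]))
E
```

```text
foot [ 0.6444  0.16   -0.1973] 41.83529411764706
face [0.61009741 0.16686835] hinge [0.58460183 0.17196495]
head dist 0.07160302847405038 angle rel 0.26581267448386936
tip at stop [0.495587   0.18524502]
cradle (array([ 0.45472956, -0.29548889,  0.20964205]), np.float64(32.035294117647055))
tape (array([ 0.45458497, -0.29363121,  0.22356691]), np.float64(28.03921568627451))
hinge px [190.91078589 269.3155251 ] [182.14128112 270.93343881]
```

Run:
```python
from fit import *
q=arm.capture('top')
r0,r1,c0,c1=140,210,235,315;k=9
im=cv2.resize(q['pixels'][r0:r1,c0:c1,::-1],None,fx=k,fy=k,interpolation=cv2.INTER_CUBIC)
im=np.clip(im*1.6,0,255).astype(np.uint8)
def poly(v,h,z,col):
    R=np.array([[np.cos(v[2]),-np.sin(v[2])],[np.sin(v[2]),np.cos(v[2])]])
    P=[(proj(q,[*(v[:2]+R@np.array(a)),z])[::-1]-[c0,r0]+.5)*k for a in h]
    cv2.polylines(im,[np.int32(P)],True,col,1)
v=np.array([.6444,.16,-.1973])
poly(v,[(.065,.075),(.065,-.075),(-.065,-.075),(-.065,.075)],.018,(255,0,0))
poly(v,[(-.035,.032),(-.035,-.032),(-.013,-.032),(-.013,.032)],.177,(0,255,0))
poly(v,[(-.061,0),(-.061,.001),(-.061,.09)],.15,(255,0,255))
cv2.imwrite('pics/c.png',im)
```

```text
(no output)
```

View pics/c.png

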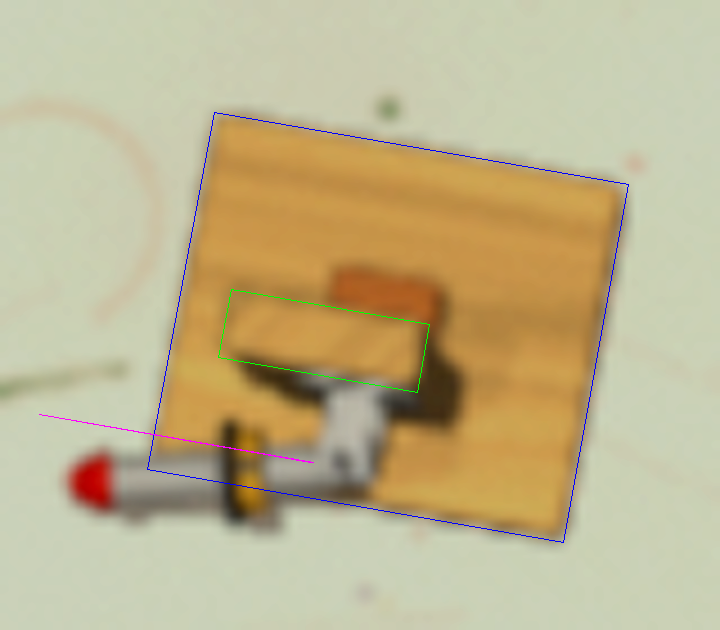

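Run:
```python
from fit import *
q=arm.capture('top')
f=lambda x,y,z=.15: at_z(q,((y)/9-.5+140,(x)/9-.5+235),z)[:2]
tip=f(67,482);a=f(110,480);b=f(300,467);u=(a-b)/np.linalg.norm(a-b)
h=tip-.09*u;h2=f(342,463,.155)
v=np.array([.6444,.16,-.1973]);R=np.array([[np.cos(v[2]),-np.sin(v[2])],[np.sin(v[2]),np.cos(v[2])]])
print('tip',tip,'u',u,'h',h,h2,np.linalg.norm(tip-h2))
face=v[:2]+R@[-.035,0]
print('hinge in post',R.T@(h-face),R.T@(h2-face),'peg ang',np.arctan2(*(R.T@u)[::-1])-np.pi/2)
bf=f(222,468);bf2=f(240,518);print('buf dist',(bf-h2)@u,(bf-h)@u,(bf2-h)@u)
for hh in (h,h2):print('stop tip',hh+R@(.09*np.array([-np.sin(1.62),np.cos(1.62)])),'dir',R@np.array([-np.sin(1.62),np.cos(1.62)]))
```

```text
tip [0.58023003 0.25155187] u [-0.04492928  0.99899017] h [0.58427367 0.16164275] [0.58383701 0.16216568] 0.0894589280781395
hinge in post [-0.02428186 -0.01017523] [-0.02481256 -0.00974804] peg ang 0.24224441345198855
buf dist 0.039274855237013 0.03981687923364532 0.03497508318273669
stop tip [0.49525883 0.17492275] dir [-0.98905377  0.14755557]
stop tip [0.49482217 0.17544569] dir [-0.98905377  0.14755557]
```

The overlay matches the foot and the post top well. The pin shows at (342,463) and the red tip at (67,482), so the hinge is about 10 mm off the post's middle, and the ring's face is about 38 mm from the pin. Next, the swing waypoints.

```bash
cat > sw.py <<'E'
import numpy as np
H=np.array([.5838,.1618]);Y=-.1973
def fin(phi,r=.061,gap=.0,half=.0145):
    a=Y+np.pi/2+phi;d=np.array([np.cos(a),np.sin(a)]);b=np.array([np.sin(a),-np.cos(a)])
    return H+r*d+(.008+half+gap)*b, np.degrees(a)
E
python3 - <<'E'
from sw import *
from station import arm
s=arm.sense();print(s['time_s'],s['position'],np.round(s['eef_rot'],3).tolist(),s['opening'],s['wrist_force'])
print(fin(.242,gap=.012))
for p in (.242,.5,.8,1.1,1.35,1.5,1.58,1.62):print(p,np.round(fin(p)[0]*1000,1),fin(p)[1])
E
```

```text
1.45 [0.1812177  0.51926409 0.25629265] [[-0.944, 0.33, 0.0], [0.33, 0.944, -0.0], [-0.0, -0.0, -1.0]] 0.08529322027480252 [0.71109396 0.77749204 0.28288752]
(array([0.61553975, 0.2242807 ]), np.float64(92.56112134423478))
0.242 [603.6 223.7] 92.56112134423478
0.5 [587.1 226.7] 107.34343245861001
0.8 [567.8 224.8] 124.53216631253471
1.1 [549.9 217.3] 141.72090016645942
1.35 [537.2 207.1] 156.04484504473
1.5 [530.9 199.7] 164.63921197169233
1.58 [528.1 195.3] 169.2228743327389
1.62 [526.8 193.1] 171.51470551326221
```

Emit:
move_arm:
  increments:
    - [33,-22,0,0,0,-0.119,0]
    - [66,-44,0,0,0,-0.238,0]
    - [99,-66,0,0,0,-0.357,0]
    - [132,-88,0,0,0,-0.476,0]
    - [165,-110,0,0,0,-0.595,0]
    - [198,-132,0,0,0,-0.714,0]
    - [231,-154,0,0,0,-0.833,0]
    - [264,-176,0,0,0,-0.952,0]
    - [297,-198,0,0,0,-1.07,0]
    - [330,-220,0,0,0,-1.189,0]

```text
time_s: 2.28
position: [0.5127, 0.2978, 0.2564]
eef_rot: [[-0.04, 0.999, 0.0], [0.999, 0.04, 0.0], [0.0, 0.0, -1.0]]
wrist_force: [0.1, 1.1, 0.3]
opening: 0.0001
finger_force: 0.0
```

Emit:
move_arm:
  increments:
    - [35,-25,0,0,0,0,0]
    - [70,-50,0,0,0,0,0]
    - [104,-75,0,0,0,0,0]
    - [104,-75,0,0,0,0,0]
    - [104,-75,0,0,0,0,0]

```text
time_s: 2.7
position: [0.6165, 0.2226, 0.2556]
eef_rot: [[-0.043, 0.999, -0.001], [0.999, 0.043, -0.0], [-0.0, -0.001, -1.0]]
wrist_force: [0.2, -0.1, -0.4]
opening: -0.0001
finger_force: 0.0
```

Emit:
move_arm:
  increments:
    - [0,0,-35,0,0,0,0]
    - [0,0,-70,0,0,0,0]
    - [0,0,-100,0,0,0,0]
    - [0,0,-106,0,0,0,0]
    - [0,0,-106,0,0,0,0]

```text
time_s: 3.12
position: [0.6136, 0.225, 0.1488]
eef_rot: [[-0.047, 0.999, -0.004], [0.999, 0.047, -0.001], [-0.001, -0.004, -1.0]]
wrist_force: [1.0, 0.4, 0.0]
opening: 0.0001
finger_force: 0.0
```

Run:
```python
from m import *
q=arm.capture('top');p=arm.capture('side')
a=cv2.resize(q['pixels'][140:220,225:325],None,fx=4.5,fy=4.5,interpolation=2)
b=cv2.resize(p['pixels'][120:200,240:340],None,fx=4.5,fy=4.5,interpolation=2)
cv2.imwrite('pics/d.png',cv2.vconcat([a[:300],b[:300]])[:,:,::-1] if 0 else np.hstack([a[:,:400],b[:,:400]])[:,:,::-1])
```

```text
(no output)
```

View pics/d.png

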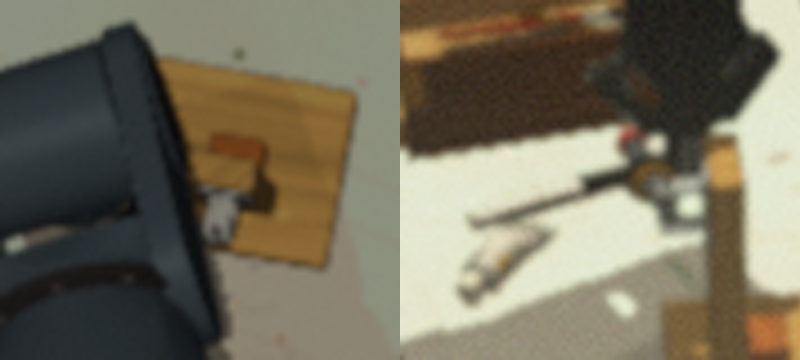

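The right-hand crop shows the closed fingers behind the peg (crop 690,150), clear of the post and the red head (630,135).

Run:
```python
from sw import *
for p in np.arange(.3,1.65,.1):print(round(p,2),np.round(fin(p)[0]*1000-[615.2,224.3],1),round(p-.242,3))
```

```text
0.3 [-15.3   0.5] 0.058
0.4 [-21.6   1.8] 0.158
0.5 [-28.1   2.4] 0.258
0.6 [-34.6   2.4] 0.358
0.7 [-41.1   1.8] 0.458
0.8 [-47.4   0.5] 0.558
0.9 [-53.7  -1.4] 0.658
1.0 [-59.6  -3.9] 0.758
1.1 [-65.3  -7. ] 0.858
1.2 [-70.7 -10.7] 0.958
1.3 [-75.7 -14.9] 1.058
1.4 [-80.2 -19.6] 1.158
1.5 [-84.3 -24.6] 1.258
1.6 [-87.8 -30.1] 1.358
```

Emit:
move_arm:
  increments:
    - [-7,0,0,0,0,0,0]
    - [-12,0,0,0,0,0.02,0]
    - [-15.3,0.5,0,0,0,0.058,0]
    - [-18.5,1.2,0,0,0,0.108,0]
    - [-21.6,1.8,0,0,0,0.158,0]
    - [-25,2.1,0,0,0,0.208,0]
    - [-28.1,2.4,0,0,0,0.258,0]
    - [-31.3,2.4,0,0,0,0.308,0]
    - [-34.6,2.4,0,0,0,0.358,0]

```text
time_s: 3.97
position: [0.581, 0.2271, 0.1521]
eef_rot: [[-0.396, 0.918, 0.004], [0.918, 0.396, 0.001], [-0.0, 0.004, -1.0]]
wrist_force: [2.9, 0.3, 2.0]
opening: 0.0003
finger_force: 1.3
```

Emit:
move_arm:
  increments:
    - [-3.2,-0.3,0,0,0,0.05,0]
    - [-6.5,-0.6,0,0,0,0.1,0]
    - [-9.7,-1.2,0,0,0,0.15,0]
    - [-12.8,-1.9,0,0,0,0.2,0]
    - [-19.1,-3.8,0,0,0,0.3,0]
    - [-25,-6.3,0,0,0,0.4,0]
    - [-30.7,-9.4,0,0,0,0.5,0]
    - [-36.1,-13.1,0,0,0,0.6,0]
    - [-36.1,-13.1,0,0,0,0.6,0]

```text
time_s: 4.72
position: [0.5441, 0.2135, 0.1517]
eef_rot: [[-0.847, 0.532, 0.002], [0.532, 0.847, 0.001], [-0.001, 0.002, -1.0]]
wrist_force: [-0.2, 0.2, 0.8]
opening: 0.0001
finger_force: 0.0
```

Emit:
move_arm:
  increments:
    - [-2.5,-2,0,0,0,0.05,0]
    - [-5,-4.2,0,0,0,0.1,0]
    - [-7.3,-6.5,0,0,0,0.15,0]
    - [-9.5,-8.9,0,0,0,0.2,0]
    - [-11.6,-11.4,0,0,0,0.25,0]
    - [-13.6,-13.9,0,0,0,0.3,0]
    - [-13.6,-13.9,0,0,0,0.3,0]

```text
time_s: 5.3
position: [0.5311, 0.1998, 0.1513]
eef_rot: [[-0.964, 0.264, 0.002], [0.264, 0.964, 0.001], [-0.001, 0.001, -1.0]]
wrist_force: [0.0, 0.3, 0.6]
opening: -0.0002
finger_force: 0.4
```

Emit:
move_arm:
  increments:
    - [-0.5,-0.8,0,0,0,0.015,0]
    - [-1,-1.5,0,0,0,0.03,0]
    - [-1.4,-2.2,0,0,0,0.045,0]
    - [-1.8,-2.8,0,0,0,0.06,0]
    - [-1.8,-2.8,0,0,0,0.06,0]

```text
time_s: 5.72
position: [0.5291, 0.1969, 0.1503]
eef_rot: [[-0.979, 0.205, -0.0], [0.205, 0.979, 0.0], [0.0, 0.0, -1.0]]
wrist_force: [1.1, 1.9, 1.1]
opening: 0.0001
finger_force: 1.1
```

Emit:
move_arm:
  increments:
    - [-0.3,-0.5,0,0,0,0.01,0]
    - [-0.5,-1,0,0,0,0.02,0]
    - [-0.7,-1.5,0,0,0,0.03,0]
    - [-0.7,-1.5,0,0,0,0.03,0]

```text
time_s: 6.05
position: [0.5282, 0.1953, 0.1502]
eef_rot: [[-0.985, 0.175, -0.0], [0.175, 0.985, -0.0], [0.0, -0.0, -1.0]]
wrist_force: [-0.6, 2.4, 1.3]
opening: 0.0002
finger_force: 1.1
```

Emit:
move_arm:
  increments:
    - [-0.1,-0.5,0,0,0,0.01,0]
    - [-0.3,-1,0,0,0,0.02,0]
    - [-0.3,-1,0,0,0,0.02,0]

```text
time_s: 6.3
position: [0.5278, 0.1943, 0.1501]
eef_rot: [[-0.988, 0.155, -0.001], [0.155, 0.988, -0.0], [0.001, -0.0, -1.0]]
wrist_force: [-1.6, 2.2, 0.7]
opening: -0.0003
finger_force: 1.1
```

Emit:
move_arm:
  increments:
    - [-0.1,-0.5,0,0,0,0.01,0]
    - [-0.3,-1,0,0,0,0.02,0]
    - [-0.3,-1,0,0,0,0.02,0]

```text
time_s: 6.55
position: [0.5276, 0.1939, 0.1501]
eef_rot: [[-0.991, 0.136, -0.0], [0.136, 0.991, 0.001], [0.0, 0.001, -1.0]]
wrist_force: [-0.6, 7.5, -0.2]
opening: 0.0001
finger_force: 3.4
```

Emit:
move_arm:
  increments:
    - [0,-0.5,0,0,0,0,0]
    - [-0.1,-1,0,0,0,0,0]
    - [-0.1,-1,0,0,0,0,0]

```text
time_s: 6.8
position: [0.5276, 0.1937, 0.1502]
eef_rot: [[-0.991, 0.136, 0.0], [0.136, 0.991, 0.002], [0.0, 0.002, -1.0]]
wrist_force: [-1.9, 13.8, -1.3]
opening: -0.0001
finger_force: 6.4
```

Emit:
move_arm:
  increments:
    - [2,12,0,0,0,0,0]
    - [4,24,0,0,0,0,0]
    - [4,24,38,0,0,0,0]
    - [4,24,76,0,0,0,0]
    - [4,24,110,0,0,0,0]
    - [-4,-14,110,0,0,0.03,40]
    - [-10,-54,110,0,0,0.06,85]
    - [-16,-94,110,0,0,0.1,85]
    - [-22,-134,110,0,0,0.14,85]
    - [-28,-174,110,0,0,0.18,85]

```text
time_s: 7.63
position: [0.4995, 0.0171, 0.2605]
eef_rot: [[-0.999, -0.046, 0.0], [-0.046, 0.999, -0.001], [-0.0, -0.001, -1.0]]
wrist_force: [1.5, -1.7, 0.6]
opening: 0.0604
finger_force: 0.0
```

Emit:
move_arm:
  increments:
    - [-6,-40,0,0,0,0.03,85]
    - [-12,-80,0,0,0,0.06,85]
    - [-18,-120,0,0,0,0.09,85]
    - [-24,-160,0,0,0,0.12,85]
    - [-30,-200,0,0,0,0.15,85]
    - [-36,-240,0,0,0,0.171,85]
    - [-41,-280,0,0,0,0.171,85]
    - [-45,-313,0,0,0,0.171,85]
    - [-45,-313,0,0,0,0.171,85]

```text
time_s: 8.38
position: [0.4543, -0.2995, 0.2602]
eef_rot: [[-0.978, -0.209, -0.0], [-0.209, 0.978, -0.002], [0.001, -0.002, -1.0]]
wrist_force: [1.0, 0.6, 0.2]
opening: 0.0853
finger_force: 0.0
```

Run:
```python
from m import *
q=arm.capture('top');p=arm.capture('side')
a=cv2.resize(q['pixels'][145:225,225:325],None,fx=5,fy=5,interpolation=2)
b=cv2.resize(p['pixels'][265:345,255:335],None,fx=5,fy=5,interpolation=2)
cv2.imwrite('pics/e.png',np.hstack([np.clip(a[:,:400]*1.5,0,255).astype(np.uint8),b])[:,:,::-1])
np.savez('q',**q)
```

```text
(no output)
```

View pics/e.png

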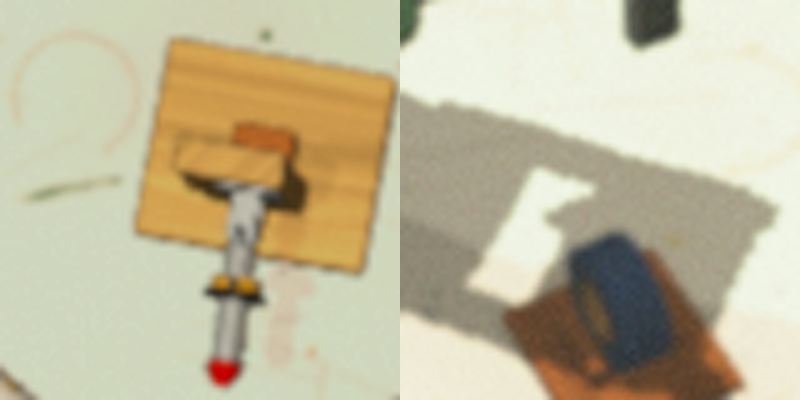

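The left crop shows the peg swung out, with its tip at about (223,386), the pin at (239,233) and the ring's outer face near y=298. The right crop shows the roll upright in the cradle.

Run:
```python
from m import *
q=dict(np.load('q.npz'))
f=lambda x,y,z=.15: at_z(q,(y/5-.5+145,x/5-.5+225),z)[:2]
rd=hsv(q);m,c=big(win(((rd[...,0]<8)|(rd[...,0]>172))&(rd[...,1]>140),210,225,262,276));print('red centroid',c,at_z(q,c[0],.15))
h=f(239,233,.155);t=f(223,387);print(h,t,np.linalg.norm(t-h),'yaw',np.degrees(np.arctan2(*(t-h)[::-1])))
# shaft centres per row
g=q['pixels'].astype(float)
for x,y in ((231,320),(229,340)):print(f(x,y))
u=(t-h)/np.linalg.norm(t-h);print('buf',(f(233,300)-h)@u,(f(233,294)-h)@u)
s=arm.sense();print(s['position'])
```

```text
red centroid (array([218.8 , 269.24]), np.int32(25)) [0.5036207  0.17343636 0.15      ]
[0.58339879 0.16275155] [0.49466924 0.17398124] 0.0894373520883875 yaw 172.78694363245157
[0.53335236 0.16874265]
[0.521784   0.17008325]
buf 0.03874377298055137 0.03527894571774684
[ 0.45476574 -0.29538628  0.26002723]
```

Emit:
move_arm:
  increments:
    - [0,0,-40,0,0,0,85]
    - [0,0,-80,0,0,0,85]
    - [0,0,-120,0,0,0,85]
    - [0,0,-160,0,0,0,85]
    - [0,0,-160,0,0,0,85]
    - [0,0,-160,0,0,0,85]

```text
time_s: 8.98
position: [0.4547, -0.2932, 0.0998]
eef_rot: [[-0.977, -0.214, -0.003], [-0.214, 0.977, 0.002], [0.002, 0.003, -1.0]]
wrist_force: [0.9, 0.7, 0.4]
opening: 0.0852
finger_force: 0.0
```

Emit:
move_arm:
  increments:
    - [0,0,-30,0,0,0,85]
    - [0,0,-52,0,0,0,85]
    - [0,0,-52,0,0,0,85]

```text
time_s: 9.23
position: [0.4549, -0.294, 0.0481]
eef_rot: [[-0.977, -0.213, -0.001], [-0.213, 0.977, 0.001], [0.001, 0.001, -1.0]]
wrist_force: [-1.0, 0.9, 0.0]
opening: 0.0852
finger_force: 0.0
```

Emit:
move_arm:
  grip_force: 35
  increments:
    - [0,0,0,0,0,0,65]
    - [0,0,0,0,0,0,62]
    - [0,0,0,0,0,0,60]
    - [0,0,0,0,0,0,55]
    - [0,0,0,0,0,0,52]
    - [0,0,0,0,0,0,50]
    - [0,0,0,0,0,0,50]

```text
time_s: 9.82
position: [0.4553, -0.294, 0.0508]
eef_rot: [[-0.977, -0.213, 0.001], [-0.213, 0.977, 0.0], [-0.001, 0.0, -1.0]]
wrist_force: [-1.6, 8.8, 9.6]
opening: 0.0592
finger_force: 36.2
```

Emit:
move_arm:
  increments:
    - [0,0,5,0,0,0,50]
    - [0,0,15,0,0,0,50]
    - [0,0,40,0,0,0,50]
    - [0,0,80,0,0,0,50]
    - [0,0,120,0,0,0,50]
    - [0,0,160,0,0,0,50]
    - [0,0,192,0,0,0,50]
    - [0,0,192,0,0,0,50]

```text
time_s: 10.48
position: [0.4567, -0.2963, 0.2489]
eef_rot: [[-0.977, -0.213, 0.01], [-0.213, 0.977, -0.008], [-0.008, -0.01, -1.0]]
wrist_force: [1.1, 0.0, -0.2]
opening: 0.0589
finger_force: 41.1
```

Run:
```python
from m import *
p=arm.capture('side');s=arm.sense();print(s['position'],s['wrist_force'],s['opening'])
T=np.array(s['position']);R=np.array(s['eef_rot'])
c=proj(p,T+R@[0,0,.0128]);print(c)
r,k=int(c[0]),int(c[1]);r0,c0=max(r-50,0),k-50;print(r0,c0)
r=arm.cut_out(p,'tape');print([(d['score'],d['at']) for d in r])
save(p,'f.png',(r0,r0+100,c0,c0+100),6)
```

```text
[ 0.45585092 -0.29558673  0.24545372] [-0.35737964  0.40192929 -2.5203979 ] 0.05894868911141092
[262.55829121 295.07067525]
212 245
[(0.83, [259.3, 291.6])]
```

View pics/f.png

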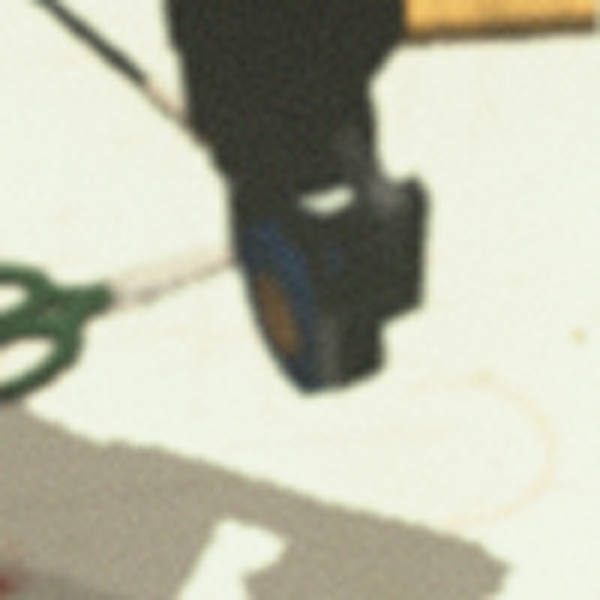

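The crop shows the roll held between the fingers, with the near bore face centred at about (278,317).

Run:
```python
from m import *
p=arm.capture('side');s=arm.sense();T=np.array(s['position']);R=np.array(s['eef_rot']);print(T,s['wrist_force'],R.tolist())
for dz in (.006,.01,.013,.016):
    F=T+R@[.012,0,dz];c=proj(p,F);print(dz,(c[1]-245+.5)*6,(c[0]-212+.5)*6)
```

```text
[ 0.45447881 -0.29454821  0.24107691] [-0.22994645  0.19395926 -1.97429914] [[-0.9771675507726504, -0.2124684084469156, 0.0008678300608071564], [-0.21246909921728419, 0.9771674580523637, -0.0008005006419322784], [-0.0006779341971882667, -0.0009666103229623469, -0.9999993030346109]]
0.006 265.50827873381854 312.4256449296338
0.01 266.100006386126 321.138208842754
0.013 266.5420511550366 327.6435459002753
0.016 266.9826020541399 334.1240886694775
```

Emit:
move_arm:
  increments:
    - [0,25,0,0,0,0,50]
    - [0,60,0,0,0,-0.04,50]
    - [0,98,0,0,0,-0.08,50]
    - [0,138,0,0,0,-0.13,50]
    - [0,178,0,0,0,-0.18,50]
    - [0,218,0,0,0,-0.23,50]
    - [0,258,0,0,0,-0.28,50]
    - [0,298,0,0,0,-0.32,50]
    - [0,338,0,0,0,-0.354,50]
    - [0,375,0,0,0,-0.354,50]

```text
time_s: 11.47
position: [0.4536, 0.0824, 0.2394]
eef_rot: [[-0.99, 0.141, -0.002], [0.141, 0.99, -0.0], [0.002, -0.0, -1.0]]
wrist_force: [0.6, -1.4, -1.3]
opening: 0.0587
finger_force: 41.1
```

Emit:
move_arm:
  increments:
    - [0,35,0,0,0,0,50]
    - [0,65,0,0,0,0,50]
    - [0,90,0,0,0,0,50]
    - [0,100,0,0,0,0,50]
    - [0,100,-30,0,0,0,50]
    - [0,100,-60,0,0,0,50]
    - [0,100,-77.5,0,0,0,50]
    - [0,100,-77.5,0,0,0,50]
    - [0,100,-77.5,0,0,0,50]
    - [0,100,-77.5,0,0,0,50]

```text
time_s: 12.3
position: [0.4552, 0.1801, 0.1636]
eef_rot: [[-0.99, 0.14, 0.001], [0.14, 0.99, 0.0], [-0.001, 0.0, -1.0]]
wrist_force: [0.1, 0.2, -1.5]
opening: 0.0589
finger_force: 41.0
```

Run:
```python
from m import *
p=arm.capture('side');q=arm.capture('top');s=arm.sense();print(s['position'],s['wrist_force'],np.round(s['eef_rot'],3).tolist())
b=cv2.resize(p['pixels'][130:200,230:310],None,fx=7.5,fy=7.5,interpolation=2)
cv2.imwrite('pics/g.png',b[:,:,::-1])
T=np.array(s['position']);R=np.array(s['eef_rot'])
k=lambda X:np.round((proj(p,X)[::-1]-[230,130]+.5)*7.5)
print('face',k(T+R@[.012,0,.0128]),'far',k(T+R@[-.012,0,.0128]),'tip',k([.4945,.1747,.15]),'hinge',k([.5836,.1622,.15]))
```

```text
[0.45537523 0.18032226 0.16403114] [ 0.10335563 -0.11554587 -0.28634996] [[-0.99, 0.14, 0.002], [0.14, 0.99, 0.001], [-0.002, 0.001, -1.0]]
face [139. 302.] far [204. 295.] tip [278. 291.] hinge [517. 268.]
```

View pics/g.png

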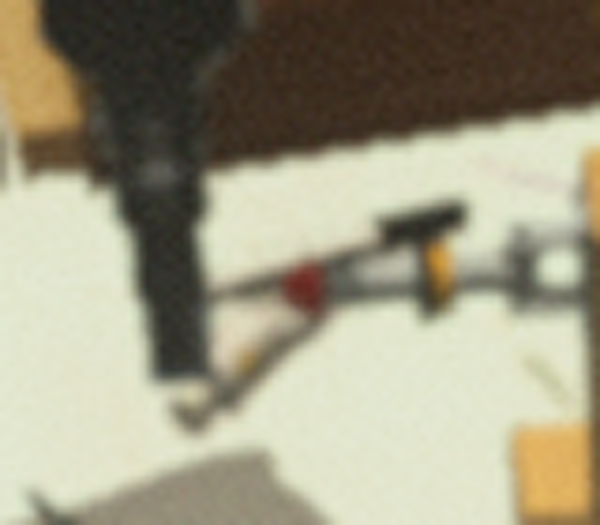

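The crop shows the roll edge-on between the fingers at (180,300), in line with the red head at (303,287). The ring is at (435,280) and the path is clear.

Emit:
move_arm:
  increments:
    - [8,-1.1,0,0,0,0,50]
    - [16,-2.2,0,0,0,0,50]
    - [24,-3.4,0,0,0,0,50]
    - [29,-4.1,0,0,0,0,50]
    - [32,-4.5,0,0,0,0,50]
    - [32,-4.5,0,0,0,0,50]

```text
time_s: 12.9
position: [0.4874, 0.1757, 0.1627]
eef_rot: [[-0.99, 0.14, 0.0], [0.14, 0.99, 0.0], [-0.0, 0.0, -1.0]]
wrist_force: [0.0, -1.0, -2.0]
opening: 0.0594
finger_force: 41.0
```

Emit:
move_arm:
  increments:
    - [1.5,-0.2,0,0,0,0,50]
    - [3,-0.4,0,0,0,0,50]
    - [4.5,-0.6,0,0,0,0,50]
    - [6,-0.8,0,0,0,0,50]
    - [6,-0.8,0,0,0,0,50]

```text
time_s: 13.32
position: [0.4929, 0.1751, 0.1628]
eef_rot: [[-0.99, 0.139, 0.0], [0.139, 0.99, 0.0], [-0.0, 0.0, -1.0]]
wrist_force: [-0.3, -0.2, -1.1]
opening: 0.0593
finger_force: 41.0
```

Emit:
move_arm:
  increments:
    - [1.5,-0.2,0,0,0,0,50]
    - [3,-0.4,0,0,0,0,50]
    - [4.5,-0.6,0,0,0,0,50]
    - [6,-0.8,0,0,0,0,50]
    - [6,-0.8,0,0,0,0,50]

```text
time_s: 13.73
position: [0.499, 0.1742, 0.1628]
eef_rot: [[-0.99, 0.139, 0.0], [0.139, 0.99, 0.0], [-0.0, 0.0, -1.0]]
wrist_force: [-0.2, -0.1, -1.9]
opening: 0.0592
finger_force: 41.0
```

Emit:
move_arm:
  increments:
    - [1.5,-0.2,0,0,0,0,50]
    - [3,-0.4,0,0,0,0,50]
    - [4.5,-0.6,0,0,0,0,50]
    - [6,-0.8,0,0,0,0,50]
    - [6,-0.8,0,0,0,0,50]

```text
time_s: 14.15
position: [0.505, 0.1734, 0.1628]
eef_rot: [[-0.99, 0.139, 0.0], [0.139, 0.99, 0.0], [-0.0, 0.0, -1.0]]
wrist_force: [-0.3, -0.2, -0.9]
opening: 0.0594
finger_force: 41.0
```

Emit:
move_arm:
  increments:
    - [2,-0.3,0,0,0,0,50]
    - [4,-0.6,0,0,0,0,50]
    - [6,-0.8,0,0,0,0,50]
    - [8,-1.1,0,0,0,0,50]
    - [10,-1.4,0,0,0,0,50]
    - [12,-1.7,0,0,0,0,50]
    - [14,-2,0,0,0,0,50]
    - [14,-2,0,0,0,0,50]

```text
time_s: 14.82
position: [0.5191, 0.1714, 0.1628]
eef_rot: [[-0.99, 0.139, 0.0], [0.139, 0.99, 0.0], [-0.0, 0.0, -1.0]]
wrist_force: [-0.6, 0.6, -0.8]
opening: 0.0591
finger_force: 41.0
```

Emit:
move_arm:
  increments:
    - [1,-0.1,0,0,0,0,50]
    - [2,-0.3,0,0,0,0,50]
    - [3,-0.4,0,0,0,0,50]
    - [4,-0.6,0,0,0,0,50]
    - [4,-0.6,0,0,0,0,50]

```text
time_s: 15.23
position: [0.5229, 0.1708, 0.1628]
eef_rot: [[-0.99, 0.139, 0.0], [0.139, 0.99, 0.0], [-0.0, 0.0, -1.0]]
wrist_force: [0.7, 0.3, -1.6]
opening: 0.0588
finger_force: 41.0
```

Emit:
move_arm:
  increments:
    - [0.7,-0.1,0,0,0,0,50]
    - [1.4,-0.2,0,0,0,0,50]
    - [2.1,-0.3,0,0,0,0,50]
    - [2.8,-0.4,0,0,0,0,50]
    - [2.8,-0.4,0,0,0,0,50]

```text
time_s: 15.65
position: [0.5256, 0.1704, 0.1628]
eef_rot: [[-0.99, 0.139, 0.0], [0.139, 0.99, 0.0], [-0.0, 0.0, -1.0]]
wrist_force: [1.0, -0.8, -0.4]
opening: 0.0591
finger_force: 41.0
```

Emit:
move_arm:
  increments:
    - [0.6,-0.1,0,0,0,0,50]
    - [1.2,-0.2,0,0,0,0,50]
    - [1.8,-0.25,0,0,0,0,50]
    - [2.4,-0.3,0,0,0,0,50]
    - [2.4,-0.3,0,0,0,0,50]

```text
time_s: 16.07
position: [0.528, 0.1702, 0.1628]
eef_rot: [[-0.99, 0.139, 0.0], [0.139, 0.99, 0.0], [-0.0, 0.0, -1.0]]
wrist_force: [0.1, 0.6, -0.2]
opening: 0.0588
finger_force: 41.0
```

Emit:
move_arm:
  increments:
    - [0.5,-0.1,0,0,0,0,50]
    - [1,-0.15,0,0,0,0,50]
    - [1.5,-0.2,0,0,0,0,50]
    - [2,-0.3,0,0,0,0,50]
    - [2,-0.3,0,0,0,0,50]

```text
time_s: 16.48
position: [0.53, 0.1699, 0.1628]
eef_rot: [[-0.99, 0.139, 0.0], [0.139, 0.99, 0.0], [-0.0, 0.0, -1.0]]
wrist_force: [0.0, 0.0, -2.4]
opening: 0.0587
finger_force: 41.0
```

Emit:
move_arm:
  increments:
    - [0.5,-0.1,0,0,0,0,50]
    - [1,-0.15,0,0,0,0,50]
    - [1.5,-0.2,0,0,0,0,50]
    - [2,-0.3,0,0,0,0,50]
    - [2,-0.3,0,0,0,0,50]

```text
time_s: 16.9
position: [0.532, 0.1695, 0.1628]
eef_rot: [[-0.99, 0.139, 0.0], [0.139, 0.99, -0.0], [-0.0, 0.0, -1.0]]
wrist_force: [0.6, -0.1, -0.9]
opening: 0.059
finger_force: 41.0
```

Emit:
move_arm:
  increments:
    - [0.4,0,0,0,0,0,50]
    - [0.8,-0.1,0,0,0,0,50]
    - [1.2,-0.2,0,0,0,0,50]
    - [1.5,-0.2,0,0,0,0,50]
    - [1.5,-0.2,0,0,0,0,50]

```text
time_s: 17.32
position: [0.5332, 0.1694, 0.1628]
eef_rot: [[-0.99, 0.139, -0.0], [0.139, 0.99, -0.0], [0.0, -0.0, -1.0]]
wrist_force: [-2.0, 0.2, -1.0]
opening: 0.0589
finger_force: 41.1
```

Emit:
move_arm:
  increments:
    - [0.4,0,0,0,0,0,50]
    - [0.8,-0.1,0,0,0,0,50]
    - [0.8,-0.1,0,0,0,0,50]

```text
time_s: 17.57
position: [0.5338, 0.1693, 0.1627]
eef_rot: [[-0.99, 0.139, -0.001], [0.139, 0.99, -0.0], [0.001, -0.0, -1.0]]
wrist_force: [-5.3, 0.1, 1.7]
opening: 0.0587
finger_force: 41.3
```

Emit:
move_arm:
  increments:
    - [0.3,0,0,0,0,0,50]
    - [0.5,-0.1,0,0,0,0,50]
    - [0.5,-0.1,0,0,0,0,50]

```text
time_s: 17.82
position: [0.5341, 0.1693, 0.1627]
eef_rot: [[-0.99, 0.139, -0.002], [0.139, 0.99, -0.0], [0.002, -0.0, -1.0]]
wrist_force: [-5.9, 0.5, 1.8]
opening: 0.0591
finger_force: 41.4
```

Now add a little to reach about 8 N and hold.

Emit:
move_arm:
  increments:
    - [0.3,0,0,0,0,0,50]
    - [0.6,-0.1,0,0,0,0,50]
    - [0.6,-0.1,0,0,0,0,50]
    - [0.6,-0.1,0,0,0,0,50]

```text
time_s: 18.15
position: [0.5343, 0.1692, 0.1626]
eef_rot: [[-0.99, 0.139, -0.003], [0.139, 0.99, -0.0], [0.002, -0.0, -1.0]]
wrist_force: [-7.9, 1.8, 2.1]
opening: 0.0591
finger_force: 41.5
```

Emit:
move_arm:
  increments:
    - [0,0,0,0,0,0,50]
    - [0,0,0,0,0,0,50]
    - [0,0,0,0,0,0,50]
    - [0,0,0,0,0,0,50]
    - [0,0,0,0,0,0,50]
    - [0,0,0,0,0,0,50]

```text
time_s: 18.65
position: [0.5343, 0.1692, 0.1625]
eef_rot: [[-0.99, 0.139, -0.003], [0.139, 0.99, -0.0], [0.003, -0.0, -1.0]]
wrist_force: [-7.6, 0.5, 2.6]
opening: 0.059
finger_force: 41.5
```

Emit:
move_arm:
  increments:
    - [-1,0.1,0,0,0,0,50]
    - [-2,0.3,0,0,0,0,50]
    - [-2,0.3,-1.5,0,0,0,50]
    - [-2,0.3,-3,0,0,0,50]
    - [-2,0.3,-4,0,0,0,50]
    - [-2,0.3,-4,0,0,0,50]

```text
time_s: 19.15
position: [0.5334, 0.1693, 0.1585]
eef_rot: [[-0.99, 0.139, -0.0], [0.139, 0.99, -0.0], [0.0, -0.0, -1.0]]
wrist_force: [-2.3, 0.7, -0.5]
opening: 0.0595
finger_force: 41.1
```

Emit:
move_arm:
  increments:
    - [0,0,-0.5,0,0,0,50]
    - [0,0,-1,0,0,0,50]
    - [0,0,-1,0,0,0,50]

```text
time_s: 19.4
position: [0.5334, 0.1694, 0.1578]
eef_rot: [[-0.99, 0.139, 0.0], [0.139, 0.99, -0.0], [-0.0, -0.0, -1.0]]
wrist_force: [-1.9, 0.8, -0.7]
opening: 0.0587
finger_force: 41.2
```

Emit:
move_arm:
  increments:
    - [-0.3,0,-0.4,0,0,0,50]
    - [-0.5,0,-0.8,0,0,0,50]
    - [-0.5,0,-0.8,0,0,0,50]

```text
time_s: 19.65
position: [0.5333, 0.1694, 0.1576]
eef_rot: [[-0.99, 0.139, 0.002], [0.139, 0.99, 0.0], [-0.002, 0.0, -1.0]]
wrist_force: [-1.9, -0.2, 4.1]
opening: 0.0589
finger_force: 41.7
```

Emit:
move_arm:
  increments:
    - [0,0,-0.4,0,0,0,50]
    - [0,0,-0.8,0,0,0,50]
    - [0,0,-0.8,0,0,0,50]

```text
time_s: 19.9
position: [0.5334, 0.1695, 0.1574]
eef_rot: [[-0.99, 0.139, 0.002], [0.139, 0.99, 0.0], [-0.002, 0.001, -1.0]]
wrist_force: [-3.6, -2.2, 11.6]
opening: 0.0592
finger_force: 42.5
```

Emit:
move_arm:
  grip_force: 20
  increments:
    - [-0.3,0,0.6,0,0,0,50]
    - [-0.3,0,1.2,0,0,0,50]
    - [-0.3,0,1.2,0,0,0,50]
    - [-0.3,0,1.2,0,0,0,60]
    - [-0.3,0,1.2,0,0,0,62]
    - [-0.3,0,1.2,0,0,0,66]
    - [-0.3,0,1.2,0,0,0,75]
    - [-0.3,0,1.2,0,0,0,84]
    - [-0.3,0,1.2,0,0,0,84]

```text
time_s: 20.65
position: [0.5325, 0.1694, 0.1573]
eef_rot: [[-0.99, 0.139, -0.0], [0.139, 0.99, -0.0], [0.0, -0.0, -1.0]]
wrist_force: [-0.5, 0.7, 0.4]
opening: 0.0837
finger_force: 0.0
```

Run:
```python
from m import *
p=arm.capture('side');s=arm.sense();print(s['position'],s['wrist_force'],s['opening'])
save(p,'h.png',(120,200,240,340),6)
```

```text
[0.53248417 0.16937664 0.15733933] [-0.09927118 -0.01304377  0.38111972] 0.08393988506165306
```

View pics/h.png

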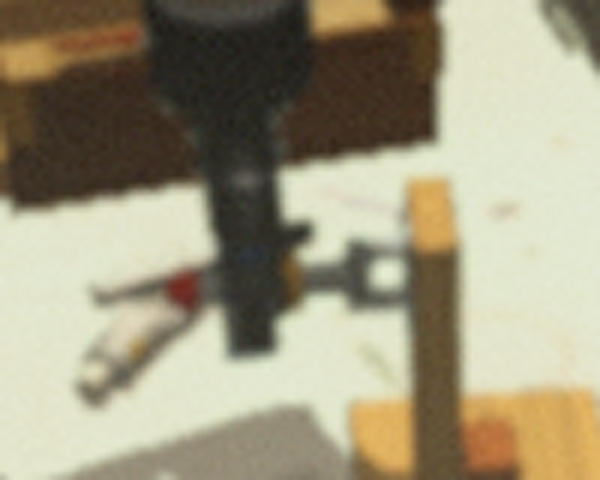

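The picture shows the open fingers at (250,290) round the roll, which sits against the collar at (290,275). I'll retreat upwards.

Emit:
move_arm:
  increments:
    - [0,0,10,0,0,0,84]
    - [0,0,25,0,0,0,84]
    - [0,0,45,0,0,0,84]
    - [0,0,75,0,0,0,84]
    - [-10,0,110,0,0,0,84]
    - [-40,-10,130,0,0,0,84]
    - [-75,-25,135,0,0,0,84]
    - [-105,-45,135,0,0,0,84]
    - [-130,-70,135,0,0,0,84]
    - [-150,-100,135,0,0,0,84]

```text
time_s: 21.53
position: [0.3805, 0.0692, 0.2931]
eef_rot: [[-0.99, 0.138, 0.001], [0.138, 0.99, 0.0], [-0.001, 0.0, -1.0]]
wrist_force: [0.7, 0.3, 0.3]
opening: 0.084
finger_force: 0.0
```

Emit:
move_arm:
  increments:
    - [0,-35,0,0,0,0,84]
    - [0,-70,0,0,0,0,84]
    - [0,-100,0,0,0,0,84]
    - [0,-120,0,0,0,0,84]
    - [0,-120,0,0,0,0,84]
    - [0,-120,0,0,0,0,84]
    - [0,-120,0,0,0,0,84]

```text
time_s: 22.12
position: [0.3825, -0.0502, 0.2928]
eef_rot: [[-0.99, 0.14, 0.0], [0.14, 0.99, 0.0], [-0.0, 0.0, -1.0]]
wrist_force: [-0.5, 0.7, 0.7]
opening: 0.0845
finger_force: 0.0
```

Run:
```python
from m import *
p=arm.capture('side');q=arm.capture('top');s=arm.sense();print(s['position'],s['wrist_force'],s['opening'])
a=cv2.resize(q['pixels'][145:235,225:315],None,fx=4.4,fy=4.4,interpolation=2)
b=cv2.resize(p['pixels'][120:210,245:335],None,fx=4.4,fy=4.4,interpolation=2)
cv2.imwrite('pics/i.png',np.hstack([np.clip(a*1.5,0,255).astype(np.uint8),b])[:,:,::-1])
f=lambda x,y,z=.15: at_z(q,(y/4.4-.5+145,x/4.4-.5+225),z)[:2]
H=hsv(q);m,c=big(win((H[...,0]>95)&(H[...,0]<130)&(H[...,1]>110),190,225,250,290))
print(c,rect(q,m,.16))
```

```text
[ 0.38247563 -0.04984692  0.29256781] [ 0.71491372  0.89027979 -0.39071021] 0.08401176231027593
(array([208.35915493, 270.78169014]), np.int32(142)) (array([533.7, 166.8]), array([52.7, 23.4]), 83.45)
```

View pics/i.png

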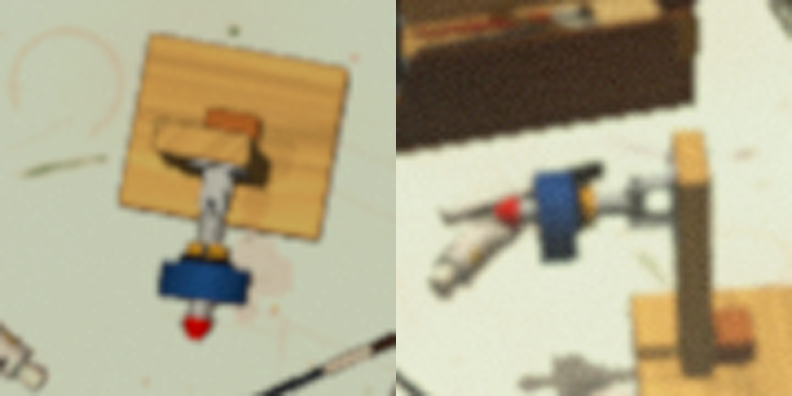

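Both crops show the roll hanging square on the peg against the buffer, with the red head sticking out in front and the peg fully out. Handing in.

```bash
python3 -c "
from station import arm
print(arm.close_job())"
```

```text
the job is handed in; nothing more can be done
None
```

The peg is swung out to its stop and the tape roll hangs against the buffer after a press of about 8 N for roughly half a second; the job is handed in, but no verdict was returned.

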